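# Clamp the bar: screw the lever bolt snug and fold its lever

## Task

Clamp the flat steel bar in the welding fixture: turn the lever-headed clamp screw clockwise (seen from above) by its upright lever until the screw is snug on the bar, not more than that, and only then fold the lever down flat and leave it closed. Leave the other things lying on the bench where they are.

Things in the scene. Friction and masses are not known exactly. Their poses are not given: they have to be found in the camera images.
- clamp: The fixture bolted to the bench: a 200 x 120 x 12 mm steel base plate, a grey post at its +x end (x 64 to 100 mm, 112 mm high) and a grey arm 36 mm wide (top at 112 mm) from the post to a round boss (radius 18 mm). Origin: underside of the base plate, on the screw's axis; z is up. It does not move.
- work: The dark flat steel bar to be clamped, 45 x 160 x 10 mm, lying under the boss along the clamp's y on two rests; origin at the centre of its underside, 32 mm above the bench. Under the screw it springs down about 1 mm per 60 N.
- screw: Vertical clamp screw through the boss. Origin: on its axis at the lever's hinge pin, about 146 mm above the bench at the start; z up; x turns with the screw and points to the side the lever folds to (a low stop rib stands on the other side). Head 38 mm across along y, from 16 mm below the pin to 11 mm above it. Clockwise from above tightens; it sinks 2.5 mm per rad.
- boss_top (a point): Centre of the boss's top face, on the screw's axis, 116 mm above the bench. The screw turns in its thread with 0.2 N m friction until its foot touches the bar, 0.4 to 2.8 rad after the start (foot length varies, unknown). From there the torque rises about 0.33 N m per rad (2.5 mN m per N on the bar). Snug: 0.36 to 0.44 N m while turning (65 to 95 N). Over 0.49 (115 N) damages the bar. Let go, it eases back to about 85 N at most.
- lever (a joint): Fold angle of the lever: 0 = standing upright in line with the screw, 1.57 = folded flat (level), its stop. It starts within 0.1 of upright. Stiff hinge: it takes 0.2 to 0.35 N m to move (about 6 N near its end) and stays where it is left.
- lever_end (a point): Middle of the free end of the lever, a plain steel bar of 12 mm (along the screw's x) by 24 mm (along the screw's y), its end 70 mm from the hinge pin. z points along the lever away from the pin. Upright it can be gripped across its 12 mm.
- hammer: Bystander: hammer with wooden handle lying on the bench, origin on the bench under its middle.
- brush: Bystander: brush with wooden handle lying on the bench, origin on the bench under its middle.
- angle: Bystander: loose offcut of steel angle, 110 x 40 x 40 mm, origin at the middle of its underside.
- tin: Bystander: round aluminium tin, radius 36 mm, 72 mm high, origin at the centre of its underside.
Not all that is in view belongs to the job. There is more than one size of the clamp; the one meant has the size given above.

How it is judged:
On the way, in this order (a step that is already met when the one before it is completed fails the run):
1. the screw is snug on the bar (at least 55 N) while the lever still stands (less than 0.35 rad from upright) (contact force between screw and work above 55 N and value of joint lever below 0.35 rad), for 0.3 s.
2. the lever is folded flat with the screw still snug (value of joint lever above 1.47 rad and contact force between screw and work above 55 N), for 0.2 s.
At the end, for the whole second after the job is handed in: The screw presses on the bar with 55 to 100 N, its lever is folded flat (within 0.1 rad of its stop), and nothing turns any more (all of step 2 and contact force between screw and work below 100 N and angular speed of screw below 0.05 rad/s); the robot touches nothing.
It fails at once if the screw is overtightened: more than 115 N on the bar (contact force between screw and work above 115 N).
It fails at once if the lever is folded more than 0.5 rad while the screw is loose (under 10 N) (value of joint lever above 0.5 rad and contact force between screw and work below 10 N).
It fails at once if a bystander is moved by more than 30 mm (distance of any of hammer, brush, angle, tin from where it was at the start of the episode above 0.03 m).
It also fails if it takes over 72 s, if anything falls off the work surface, if the arm or the gripper's body presses on something with over 40 N, if the wrist force passes 120 N, or if a joint passes its speed limit or range.

## Robot

A 7-joint arm with a two-finger parallel gripper is mounted at the origin on the work surface. World frame = base frame: x ahead of the robot, y to its left, z up, the work surface at z = 0. Lengths are in m, angles in rad, forces in N, time in s.
With the tool pointing down it reaches from about 0.35 to 0.9 m from the base axis. Payload 8.1 kg.
Tool frame: the origin (TCP) lies midway between the tips of the shut fingers; the grasp point (between the pads) lies behind it (arm.tcp_to_grasp is the z of the grasp point in the tool frame, in m); z points along the fingers, y is the line along which they close (so a half turn about z gives the same grasp; the last joint's range is limited). The gripper opens to 92 mm and grips with 3 to 60 N. Pads are 19 mm wide; open, the fingers measure 130 mm over their backs; the gripper's body (75 mm by 190 mm) begins 47 mm behind the grasp point.
Start: joints at [1.067, 0.434, 0.025, 1.573, -0.012, 1.134, -0.075], TCP at [0.244, -0.575, 0.227] pointing down, gripper open.
Joint ranges: [-2.62, 2.62], [-0.44, 2.09], [-1.27, 1.32], [0.08, 2.57], [-1.32, 4.46], [0.12, 2], [-2.74, 2.74]. Speed limits (rad/s): [2.22, 2.22, 3.01, 3.01, 3.14, 3.14, 3.14].

## Interface

Orientations are given as a rotation vector (axis times angle).
In Python, from cell import readout, vision, arm gives the robot as it stands.
- The arm moves only by the tool carry_out, never from a script. Its argument "increments" is one flat list of numbers, 6 for each row, row after row: the shift along the world's x, y, z in mm, then the turn, a rotation vector about the world's x, y, z in rad. In form: [tx, ty, tz, wx, wy, wz, tx, ty, tz, wx, wy, wz, ...]. A call has 1 to 20 rows; each row shifts and turns the commanded pose from where the row before left it; what a row does not reach is not made up. A row lasts 1/8 s, in which the tool goes at most 62.5 mm and 10.7 degrees, less where a joint would pass 70% of its speed; a pose out of reach is approached as far as the arm can. A call with a gripper value outside its range is refused whole. "grip" is the closure, from 0 (fully open) to 1 (shut), set as the call begins (left out, the last holds). The fingers move at their own pace and stop on an object; "newtons" is the grip in N (left out, the last holds). Time passes only in rows, so rows that do not move let the fingers close. It gives the time, the measured TCP pose, the force, the opening and the grip force at its end, in the units of the state.
- readout.observe(): the state, without advancing time (a new reading comes with each control period).
- vision.get_image(name): name is "side" or "top" or "wrist"; returns the picture (420x560x3 uint8, red, green, blue); there is no depth.
- vision.calibration(name): a dict with "fov_y" (degrees; the focal length in pixels is half the picture's height over the tangent of half this angle, whatever the lens; pixels are square), "cx", "cy" (the principal point, pixels), "pose" (4x4, takes a point from camera to world coordinates). Camera axes: x right, y up, looking along -z (the intrinsics and any distortion apply to the point x, -y, -z); pixel columns grow to the right and rows downward; lengths in m; the calibration is good to about 2 mm. A picture is of the moment at which its call begins: read the wrist's pose just before it. calibration takes no time and is no camera call; for the wrist camera it gives the pose at the moment of the call.
- arm.sign_off(): hands the job in; it is judged then, once.
The state is a dict: "clock": time; "joints": joint angles; "dq": joint speeds; "joint_efforts": joint torques, N m; "position": TCP position; "ee_rot": TCP orientation; "force": force on the tool from outside, world axes, zero at the start; "ft_torque": the same for the moment, N m; "width": opening from 0.0 (shut) to 1.0 (fully open); "gripper_force": force on a finger pad.
Only numpy, scipy, OpenCV 4.12 (cv2) and the standard library are available. Lean on these libraries where they do the work, as an engineer would, in place of code of your own. Each camera call takes 0.05 s, during which the arm holds its last target. There are 200 camera calls.

## Working session

There is one attempt and no reset: what is moved stays moved. The work goes in short steps, Python scripts to look and compute and a tool call to move; the robot and the scene stay as the last step left them, time stands still between calls to the robot, and variables do not carry over. Pictures are saved under pics/ and viewed, at most 10 in all, crops included, and the job is handed in when it is done.

Besides the shell and the picture viewer there is one more tool, called after "Request:" as name(argument=value, ...), one argument or row to a line, values as JSON. carry_out: Moves the arm, as the interface text tells. Its arguments: {"type":"object","properties":{"increments":{"type":"array","items":{"type":"number"}},"grip":{"type":"number"},"newtons":{"type":"number"}},"required":["increments"]}

```bash
mkdir -p pics; ls
python3 - <<'E'
from cell import readout, vision, arm
import cv2,numpy as np
print(readout.observe()); print(arm.tcp_to_grasp)
ims=[]
for n in("side","top"):
    c=vision.calibration(n);print(n,c)
    im=vision.get_image(n);cv2.imwrite(f"pics/{n}0.png",im[:,:,::-1])
E
```

```text
pics
{'clock': 0.0, 'joints': array([ 1.06741551,  0.43522424,  0.02494   ,  1.57413424, -0.01158907,
        1.13401033, -0.07511637]), 'dq': array([-2.26053031e-05, -2.11507415e-04,  1.41279998e-05,  1.69751961e-04,
       -8.14769925e-05, -1.31282728e-03,  4.54887492e-04]), 'joint_efforts': array([-4.69434667e-05, -6.67845654e+01,  9.84241515e-01, -3.14465153e+01,
       -6.07768586e-02,  4.28887631e-02,  1.23529690e-04]), 'position': array([ 0.24358508, -0.57499405,  0.22592946]), 'ee_rot': array([-3.07720946e+00, -6.24948724e-01,  7.28649775e-04]), 'force': array([-0.12738908,  0.22886779, -0.3064042 ]), 'ft_torque': array([0.0053036 , 0.054069  , 0.02132339]), 'gripper_force': 0.0, 'width': 0.9998949294571736}
-0.0188
side {'fov_y': 44.1382153601591, 'cx': 289.47934111251544, 'cy': 206.2683386991123, 'pose': array([[ 0.91994701, -0.23823546,  0.31135409,  0.9370555 ],
       [ 0.39186786,  0.58249949, -0.71213336, -1.10608126],
       [-0.01170818,  0.77713461,  0.62922548,  1.11672399],
       [ 0.        ,  0.        ,  0.        ,  1.        ]])}
top {'fov_y': 46.62508801850591, 'cx': 277.0711655494486, 'cy': 219.0783998702812, 'pose': array([[ 0.02374203,  0.99517886, -0.09515959,  0.30437105],
       [-0.99964093,  0.02244957, -0.01462978, -0.01886572],
       [-0.01242295,  0.09547277,  0.99535452,  1.53233372],
       [ 0.        ,  0.        ,  0.        ,  1.        ]])}
```

View pics/side0.png

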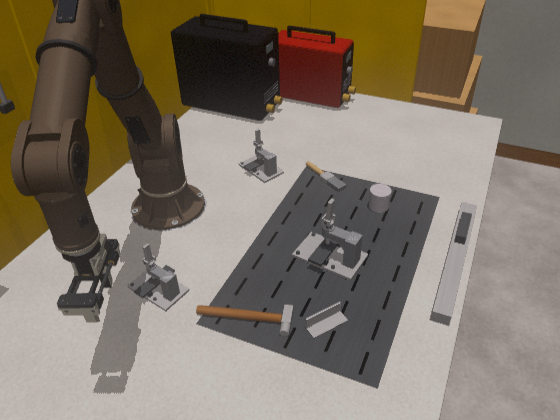

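View pics/top0.png

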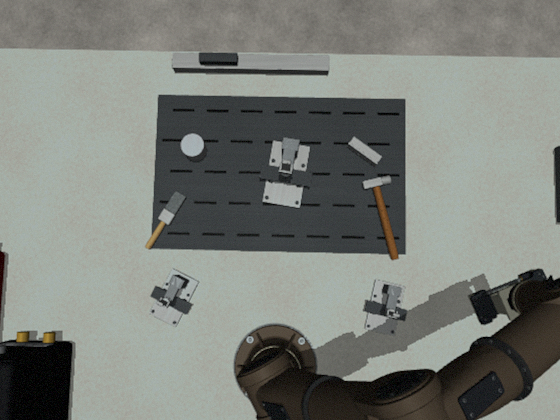

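Side view: three clamps at (330,240), (260,155) and (158,280). In the top view these are (287,172), (173,295) and (385,305). In the top view the middle one is about 70 px long, which is about 200 mm at 325 px/m. The other two are about 48 px, so they are smaller sizes. I choose the middle one and check it in a close crop.

```bash
cat > h.py <<'E'
from cell import readout, vision, arm
import cv2,numpy as np
from scipy.spatial.transform import Rotation as R
def K(c,h=420):
    f=h/2/np.tan(np.radians(c["fov_y"]/2)); return f
def ray(c,u,v):
    f=K(c);P=c["pose"];d=np.array([(u-c["cx"])/f,-(v-c["cy"])/f,-1]);d=P[:3,:3]@d
    return P[:3,3],d/np.linalg.norm(d)
def onz(c,u,v,z):
    o,d=ray(c,u,v);return o+d*(z-o[2])/d[2]
def proj(c,p):
    P=c["pose"];q=P[:3,:3].T@(np.array(p)-P[:3,3]);f=K(c)
    return np.array([c["cx"]+f*q[0]/-q[2],c["cy"]-f*q[1]/-q[2]])
def tri(c1,p1,c2,p2):
    o1,d1=ray(c1,*p1);o2,d2=ray(c2,*p2)
    s=np.linalg.lstsq(np.c_[d1,-d2],o2-o1,rcond=None)[0]
    a,b=o1+s[0]*d1,o2+s[1]*d2
    return (a+b)/2,np.linalg.norm(a-b)
E
python3 - <<'E'
import cv2,numpy as np
s=cv2.imread("pics/side0.png")[190:280,285:375];t=cv2.imread("pics/top0.png")[130:215,245:330]
a=cv2.resize(s,(400,400),interpolation=cv2.INTER_CUBIC);b=cv2.resize(t,(400,400),interpolation=cv2.INTER_CUBIC)
cv2.imwrite("pics/crop0.png",np.hstack([a,b]))
E
```

```text
(no output)
```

View pics/crop0.png

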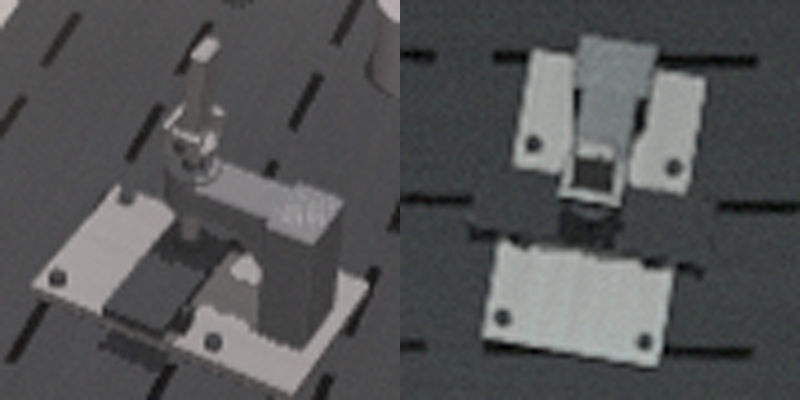

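The crop shows that the lever end is at side px (331.6, 200.5), and that the plate corners are at top crop (485,337), (660,365), (705,75) and (532,50). The head is near top px (286,166).

Run:
```python
from h import *
ct,cs=vision.calibration("top"),vision.calibration("side")
k=85/400
cor=[onz(ct,245+(u-400)*k,130+v*k,.012) for u,v in((485,337),(660,365),(705,75),(532,50))]
for c in cor: print(c.round(4))
print([np.linalg.norm(cor[i]-cor[(i+1)%4]).round(3) for i in range(4)])
ctr=np.mean(cor,0);print(ctr)
x=(cor[2]+cor[3]-cor[0]-cor[1]);yaw=np.arctan2(x[1],x[0]);print("yaw",yaw)
for z in(.206,.216,.22): print(z,onz(cs,331.6,200.5,z))
print(tri(ct,(245+195*k,130+165*k),cs,(331.6,200.5)))
# post end check: side bolts
for p in((57,278),(212,342),(126,196)): print(onz(cs,285+p[0]*.225,190+p[1]*.225,.012))
for p in((503,317),(645,342),(534,144),(673,167)): print(onz(ct,245+(p[0]-400)*k,130+p[1]*k,.012))
```

```text
[0.5039 0.0489 0.012 ]
[ 0.4877 -0.0684  0.012 ]
[ 0.6855 -0.095   0.012 ]
[0.7003 0.0222 0.012 ]
[np.float64(0.118), np.float64(0.2), np.float64(0.118), np.float64(0.198)]
[ 0.59433645 -0.02307759  0.012     ]
yaw -0.13414235210925635
0.206 [ 0.58655615 -0.00638565  0.206     ]
0.216 [ 0.59040473 -0.01846061  0.216     ]
0.22 [ 0.59194416 -0.02329059  0.22      ]
(array([ 0.58508121, -0.01929885,  0.21372295]), np.float64(0.010957050120564065))
[ 0.50195748 -0.05265831  0.012     ]
[ 0.62048434 -0.06975637  0.012     ]
[0.5156502  0.04367133 0.012     ]
[0.51766698 0.03717    0.012     ]
[ 0.50291361 -0.05810931  0.012     ]
[0.63570476 0.01930547 0.012     ]
[ 0.62195226 -0.0745793   0.012     ]
```

The plate measures 200 x 119 mm, so this is the right clamp. The axis is at about (0.594, -0.023) and the yaw is about -0.134. Next I go above it and look with the wrist camera.

Request:
carry_out(
  increments=[0,0,50,0,0,0,0,0,50,0,0,0,0,0,50,0,0,0,0,0,30,0,0,0,20,35,0,0,0,0,20,35,0,0,0,0,20,35,0,0,0,0,20,35,0,0,0,0,20,35,0,0,0,0,20,35,0,0,0,0,20,35,0,0,0,0,20,35,0,0,0,0,20,35,0,0,0,0,20,35,0,0,0,0,20,35,0,0,0,0,20,35,0,0,0,0,20,35,0,0,0,0,20,35,0,0,0,0,20,35,0,0,0,0,20,27,0,0,0,0],
)

```text
clock: 2.6
position: [0.5641, -0.0218, 0.4064]
ee_rot: [-3.078, -0.627, 0.001]
force: [0.5, -0.5, -0.1]
width: 0.997
gripper_force: 0.0
```

Run:
```python
from h import *
s=readout.observe();print(s["clock"],s["joints"].round(3),s["position"].round(4),s["ee_rot"].round(3))
Rm=R.from_rotvec(s["ee_rot"]).as_matrix();print(Rm.round(3))
c=vision.calibration("wrist");print(c)
print("cam in tool",(Rm.T@(c["pose"][:3,3]-s["position"])).round(4))
im=vision.get_image("wrist");cv2.imwrite("pics/w1.png",im[:,:,::-1])
```

```text
2.6 [ 0.209  0.274 -0.359  1.385  0.095  1.5   -1.314] [ 0.5641 -0.0218  0.4064] [-3.078e+00 -6.270e-01  1.000e-03]
[[ 0.92   0.391 -0.001]
 [ 0.391 -0.92   0.   ]
 [-0.001 -0.    -1.   ]]
{'fov_y': 69.79360922522733, 'cx': 281.4931490701052, 'cy': 203.64552953711453, 'pose': array([[ 3.90641214e-01,  8.74977344e-01,  2.86031622e-01,
         6.41174367e-01],
       [-9.20542748e-01,  3.71541509e-01,  1.20656356e-01,
         1.14282888e-02],
       [-7.01042407e-04, -3.10437681e-01,  9.50593475e-01,
         5.64497534e-01],
       [ 0.00000000e+00,  0.00000000e+00,  0.00000000e+00,
         1.00000000e+00]])}
cam in tool [ 0.0838 -0.0006 -0.1581]
```

View pics/w1.png

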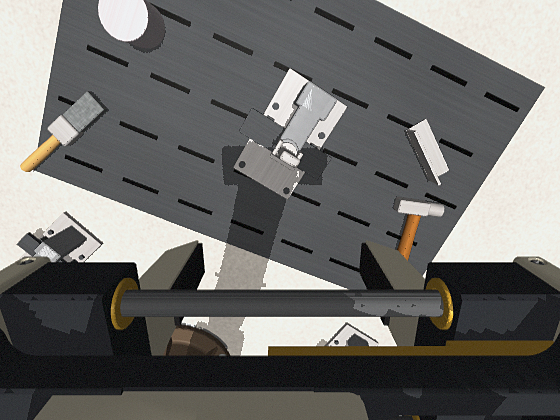

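The wrist view shows the head and lever at about (289,150), between the fingers' view edges. I go down for a closer look.

Request:
carry_out(
  increments=[0,0,-40,0,0,0,0,0,-40,0,0,0,0,0,-30,0,0,0,0,0,0,0,0,0,0,0,0,0,0,0],
)

```text
clock: 3.28
position: [0.5643, -0.0235, 0.298]
ee_rot: [3.079, 0.625, 0.002]
force: [0.1, 0.8, -0.3]
width: 1.003
gripper_force: 0.0
```

Run:
```python
from h import *
s=readout.observe();print(s["clock"],s["position"].round(4),s["ft_torque"])
c=vision.calibration("wrist")
im=vision.get_image("wrist");cv2.imwrite("pics/w2.png",im[:,:,::-1]);np.save("w2.npy",c["pose"])
print(proj(c,[.594,-.023,.146]),proj(c,[.594,-.023,.216]),proj(c,[.594,-.023,.116]),proj(c,s["position"]))
u,v=proj(c,[.594,-.023,.17]).astype(int)
v0=max(0,v-75)
cr=im[v0:v0+150,u-100:u+100,::-1];print(u-100,v0)
cv2.imwrite("pics/c2.png",cv2.resize(cr,(800,600),interpolation=cv2.INTER_CUBIC))
```

```text
3.275 [ 0.5643 -0.0235  0.298 ] [-0.01625411  0.01715439 -0.00985745]
[292.76772925 162.76513779] [295.83719363 178.16949511] [291.81929761 158.00535623] [282.56239043 256.05336133]
193 92
```

View pics/c2.png

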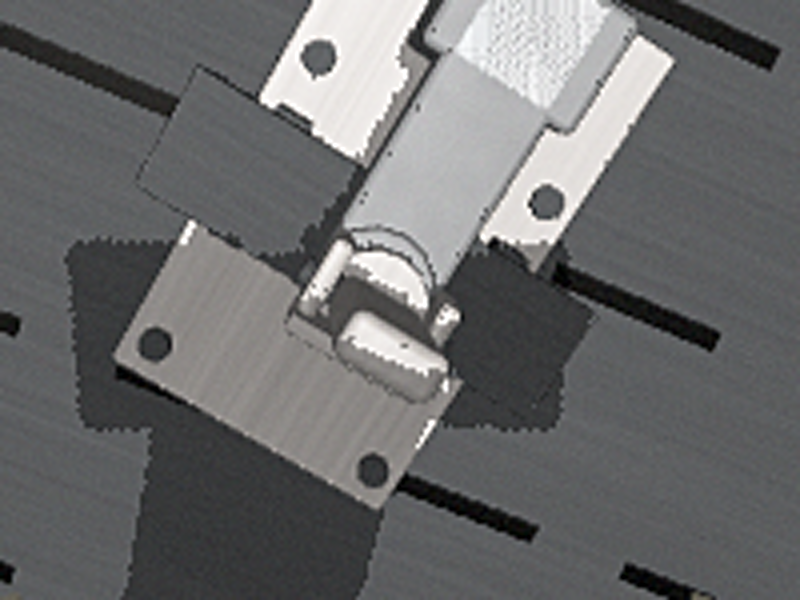

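The crop shows the lever end at crop (395,352), i.e. wrist px (291.8,180). Its broad side lies across the clamp's x, with a bright rib-like piece behind it at (385,275). To be sure which side the rib is on, I take one closer look from straight above.

Request:
carry_out(
  increments=[-27,-10,0,0,0,0,-27,-11,0,0,0,0,0,0,-40,0,0,0,0,0,-38,0,0,0,0,0,0,0,0,0,0,0,0,0,0,0],
)

```text
clock: 4.08
position: [0.5111, -0.0443, 0.2208]
ee_rot: [3.078, 0.625, 0.004]
force: [-0.5, 0.2, 0.2]
width: 0.996
gripper_force: 0.0
```

Run:
```python
from h import *
s=readout.observe();print(s["clock"],s["position"].round(4),s["ft_torque"])
c=vision.calibration("wrist")
im=vision.get_image("wrist");cv2.imwrite("pics/w3.png",im[:,:,::-1]);np.save("w3.npy",c["pose"])
for z in(.116,.146,.216):print(proj(c,[.594,-.023,z]))
u,v=proj(c,[.594,-.023,.17]).astype(int)
v0=max(0,v-75)
cr=im[v0:v0+150,u-100:u+100,::-1];print(u-100,v0)
cv2.imwrite("pics/c3.png",cv2.resize(cr,(800,600),interpolation=cv2.INTER_CUBIC))
```

```text
4.075 [ 0.5111 -0.0443  0.2208] [ 0.0529982   0.00070417 -0.03319273]
[297.41597218 104.78158702]
[299.50078403 104.58390785]
[307.3550293  103.83917848]
201 29
```

View pics/c3.png

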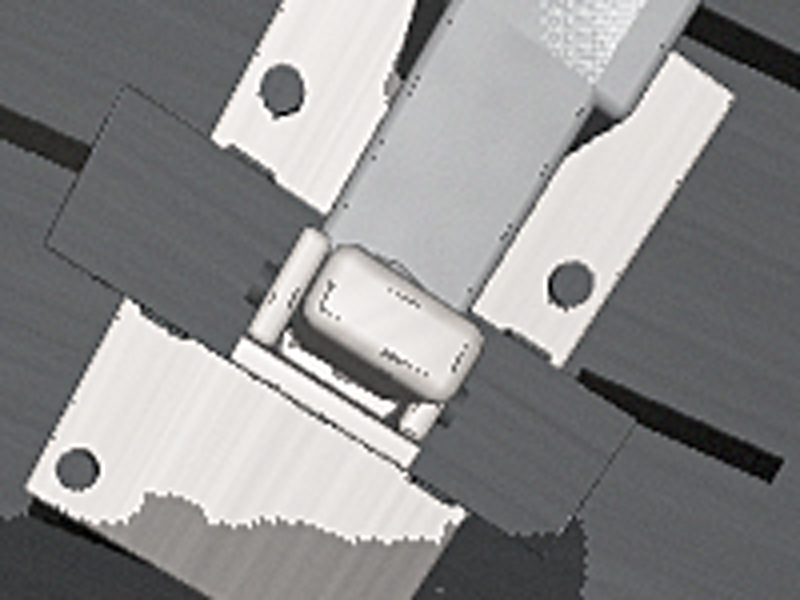

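From above, the rib (the straight bar joining the cheeks, crop (235,345) to (415,465)) is on the clamp's -x side. So the lever folds toward the clamp's +x for now. The lever end is centred at crop (393,322), px (299,109.5).

Run:
```python
from h import *
c=vision.calibration("wrist");c["pose"]=np.load("w3.npy")
f=lambda p,z:onz(c,201+p[0]/4,29+p[1]/4,z)
def yaw(a,b,z):
    d=f(b,z)-f(a,z);return np.degrees(np.arctan2(d[1],d[0])).round(1),(np.linalg.norm(d)*1e3).round(1)
print("lever end",f((393,322),.216))
print("rib",yaw((235,345),(415,465),.15),f((325,405),.15))
print("cheek L outer",yaw((250,330),(310,230),.157), f((285,285),.157),"R",f((432,390),.157))
print("lever edges",yaw((350,247),(480,325),.212),yaw((310,310),(445,400),.212), yaw((310,310),(350,247),.212))
print("head width",np.linalg.norm(f((250,335),.157)-f((415,440),.157)))
print("bar",[f(p,.042).round(4) for p in((125,85),(48,243),(635,420),(580,520))])
print("arm edges at .112",f((350,190),.112),f((490,280),.112))
```

```text
lever end [ 0.5898362  -0.02029097  0.216     ]
rib (np.float64(-100.0), np.float64(39.8)) [ 0.57239201 -0.01837     0.15      ]
cheek L outer (np.float64(-9.9), np.float64(19.6)) [ 0.58891273 -0.0037582   0.157     ] R [ 0.58273126 -0.03476569  0.157     ]
lever edges (np.float64(-96.3), np.float64(19.8)) (np.float64(-99.5), np.float64(21.6)) (np.float64(-10.9), np.float64(9.4))
head width 0.03473423512703898
bar [array([0.618 , 0.0555, 0.042 ]), array([0.575 , 0.0612, 0.042 ]), array([ 0.5946, -0.1015,  0.042 ]), array([ 0.5641, -0.1   ,  0.042 ])]
arm edges at .112 [ 0.61140563 -0.00752183  0.112     ] [ 0.60683125 -0.04145374  0.112     ]
```

The screw's x yaw is about -10° and the axis is at (0.594,-0.023). I raise the tool, rotate it +0.995 rad so that it closes along the screw's x, and move over the lever.

Request:
carry_out(
  increments=[0,0,40,0,0,0,0,0,40,0,0,0,0,0,0,0,0,0,10,3,0,0,0,0.125,10,3,0,0,0,0.125,10,3,0,0,0,0.125,10,3,0,0,0,0.125,10,3,0,0,0,0.125,10,2,0,0,0,0.125,10,2,0,0,0,0.125,13,2,0,0,0,0.12,0,0,0,0,0,0,0,0,0,0,0,0],
)

```text
clock: 5.75
position: [0.5925, -0.0235, 0.2989]
ee_rot: [2.41, 2.015, -0.0]
force: [0.5, 0.8, 0.5]
width: 1.0
gripper_force: 0.0
```

```bash
cat > st.py <<'E'
from h import *
s=readout.observe();Rm=R.from_rotvec(s["ee_rot"]).as_matrix()
print(s["clock"].__round__(2),"q",s["joints"].round(2),"p",s["position"].round(4),"yaw_y %.3f"%np.arctan2(Rm[1,1],Rm[0,1]),"tilt",Rm[:2,2].round(3),"F",s["force"].round(1),"T",s["ft_torque"].round(3),"w %.3f g %.1f"%(s["width"],s["gripper_force"]))
E
cat > tz.py <<'E'
from h import *
L=[];
for i in range(4):
    s=readout.observe();L.append(np.r_[s["force"],s["ft_torque"],s["joint_efforts"][6]]);vision.get_image("side")
print("mean",np.mean(L,0).round(3),"tz",np.array(L)[:,5].round(3))
E
python3 st.py; python3 tz.py
```

```text
5.75 q [ 0.32  0.39 -0.53  1.51  0.2   1.3  -0.41] p [ 0.5925 -0.0235  0.2989] yaw_y -0.178 tilt [ 0. -0.] F [0.5 0.8 0.5] T [-0.039 -0.088  0.018] w 1.000 g 0.0
mean [ 0.206 -0.208  0.377 -0.015 -0.074 -0.008 -0.006] tz [ 0.018 -0.023  0.015 -0.042]
```

j7 falls with clockwise turning, so 2.3 rad is available before a regrasp. I descend and grip.

Request:
carry_out(
  increments=[1.5,0.5,-30,0,0,0,0,0,-30,0,0,0,0,0,-30,0,0,0,0,0,-28,0,0,0,0,0,0,0,0,0,0,0,0,0,0,0],
)

```text
clock: 6.7
position: [0.5949, -0.0228, 0.182]
ee_rot: [2.407, 2.018, 0.002]
force: [-0.8, 0.3, 0.6]
width: 0.998
gripper_force: 0.0
```

Request:
carry_out(
  increments=[0,0,0,0,0,0,0,0,0,0,0,0,0,0,0,0,0,0,0,0,0,0,0,0,0,0,0,0,0,0,0,0,0,0,0,0,0,0,0,0,0,0,0,0,0,0,0,0,0,0,0,0,0,0,0,0,0,0,0,0],
  grip=1,
  newtons=60,
)

```text
clock: 7.95
position: [0.5891, -0.022, 0.1805]
ee_rot: [-2.401, -2.016, 0.013]
force: [-19.9, 1.2, 17.3]
width: 0.136
gripper_force: 59.3
```

```bash
python3 st.py; python3 tz.py
```

```text
7.95 q [ 0.3   0.48 -0.51  1.68  0.26  1.06 -0.46] p [ 0.5891 -0.022   0.1805] yaw_y -0.174 tilt [-0.01 -0.  ] F [-19.9   1.2  17.3] T [0.521 5.457 0.204] w 0.136 g 59.3
mean [-19.864   1.205  17.515   0.549   5.415   0.18   -0.181] tz [0.204 0.19  0.183 0.144]
```

It gripped at 12.5 mm. The arm was pulled 6 mm toward -x, so the true axis is near (0.588,-0.021), which agrees with the lever-end measurement. I relieve the side force.

Request:
carry_out(
  increments=[-3,0.5,0,0,0,0,-3,0.5,0,0,0,0,0,0,0,0,0,0,0,0,0,0,0,0],
)

```text
clock: 8.65
position: [0.5859, -0.0214, 0.1803]
ee_rot: [-2.404, -2.018, 0.006]
force: [-9.4, 1.2, 5.4]
width: 0.127
gripper_force: 59.9
```

```bash
python3 st.py; python3 tz.py
```

```text
8.65 q [ 0.3   0.47 -0.51  1.69  0.26  1.05 -0.46] p [ 0.5859 -0.0214  0.1803] yaw_y -0.174 tilt [-0.005 -0.   ] F [-9.4  1.2  5.4] T [0.371 2.09  0.205] w 0.127 g 59.9
mean [-9.094  0.893  5.369  0.377  2.105  0.191 -0.192] tz [0.205 0.187 0.179 0.192]
```

Request:
carry_out(
  increments=[-2,0,0,0,0,0,0,0,0,0,0,0,0,0,0,0,0,0],
)

```text
clock: 9.22
position: [0.5857, -0.0214, 0.1804]
ee_rot: [-2.406, -2.019, 0.001]
force: [-4.3, 2.9, -0.8]
width: 0.131
gripper_force: 59.9
```

```bash
python3 st.py
python3 - <<'E'
from h import *
im=vision.get_image("wrist");c=vision.calibration("wrist");s=readout.observe()
u,v=proj(c,s["position"]+[0,0,-.02]).astype(int);print(u,v)
v0=min(max(0,v-90),420-150)
cv2.imwrite("pics/c4.png",cv2.resize(im[v0:v0+150,u-100:u+100,::-1],(800,600),interpolation=cv2.INTER_CUBIC))
E
```

```text
9.22 q [ 0.31  0.47 -0.51  1.7   0.26  1.05 -0.46] p [ 0.5857 -0.0214  0.1804] yaw_y -0.174 tilt [-0.001  0.   ] F [-4.3  2.9 -0.8] T [0.748 1.068 0.186] w 0.131 g 59.9
283 242
```

View pics/c4.png

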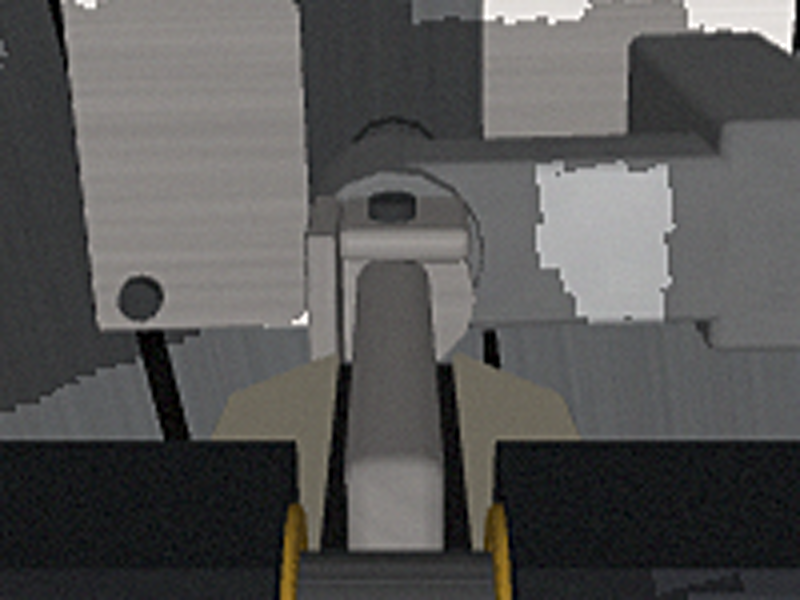

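The picture shows the lever upright between the pads (crop ~(395,350)), with the rib left of it. The position stayed at x = 0.586 while the force fell, so the axis is at (0.586,-0.021). Now I turn clockwise, following the sink.

Request:
carry_out(
  increments=[-1,0.5,-0.17,0,0,-0.07,0,0,-0.17,0,0,-0.07,0,0,-0.17,0,0,-0.07,0,0,-0.17,0,0,-0.07,0,0,-0.18,0,0,-0.07,0,0,-0.18,0,0,-0.07,0,0,-0.18,0,0,-0.07,0,0,-0.18,0,0,-0.07],
)

```text
clock: 10.28
position: [0.5848, -0.0212, 0.179]
ee_rot: [-2.872, -1.272, 0.002]
force: [-4.2, 3.4, -1.2]
width: 0.127
gripper_force: 59.9
```

```bash
python3 st.py; python3 tz.py
```

```text
10.28 q [ 0.22  0.45 -0.38  1.71  0.19  1.02 -0.96] p [ 0.5848 -0.0212  0.179 ] yaw_y -0.737 tilt [-0.001  0.   ] F [-4.2  3.4 -1.2] T [0.646 0.832 0.186] w 0.127 g 59.9
mean [-4.026  2.844 -1.85   0.727  0.898  0.051  0.056] tz [ 0.186  0.151 -0.    -0.132]
```

Turning torque is 0.186 N m, so it is still free. I continue in steps.

Request:
carry_out(
  increments=[0,0,-0.15,0,0,-0.06,0,0,-0.15,0,0,-0.06,0,0,-0.15,0,0,-0.06,0,0,-0.15,0,0,-0.06,0,0,-0.15,0,0,-0.06],
)

```text
clock: 11.1
position: [0.5845, -0.0209, 0.1783]
ee_rot: [-3.028, -0.832, 0.002]
force: [-6.6, 4.0, -0.7]
width: 0.126
gripper_force: 59.9
```

```bash
sed -i 's/"F"/"j7T %.3f"%s["joint_efforts"][6],"F"/' st.py; python3 st.py
```

```text
11.1 q [ 0.17  0.44 -0.31  1.71  0.15  1.02 -1.23] p [ 0.5845 -0.0209  0.1783] yaw_y -1.034 tilt [-0.002  0.   ] j7T 0.657 F [-6.6  4.  -0.7] T [0.982 1.186 0.242] w 0.126 g 59.9
```

Request:
carry_out(
  increments=[0,0,-0.15,0,0,-0.06,0,0,-0.15,0,0,-0.06,0,0,-0.15,0,0,-0.06,0,0,-0.15,0,0,-0.06,0,0,-0.15,0,0,-0.06],
)

```text
clock: 11.72
position: [0.5843, -0.0205, 0.1775]
ee_rot: [-3.119, -0.371, 0.003]
force: [-7.4, 5.0, -1.4]
width: 0.127
gripper_force: 59.9
```

```bash
python3 st.py
```

```text
11.72 q [ 0.12  0.43 -0.24  1.72  0.12  1.01 -1.5 ] p [ 0.5843 -0.0205  0.1775] yaw_y -1.334 tilt [-0.002  0.001] j7T 0.659 F [-7.4  5.  -1.4] T [1.12  1.437 0.242] w 0.127 g 59.9
```

Request:
carry_out(
  increments=[-0.5,0.3,-0.15,0,0,-0.06,-0.5,0.3,-0.15,0,0,-0.06,-0.5,0.4,-0.15,0,0,-0.06,0,0,-0.15,0,0,-0.06,0,0,-0.15,0,0,-0.06],
)

```text
clock: 12.35
position: [0.5841, -0.0201, 0.1768]
ee_rot: [-3.14, 0.1, -0.0]
force: [-1.0, 3.1, -2.8]
width: 0.126
gripper_force: 59.9
```

```bash
python3 st.py
```

```text
12.35 q [ 0.07  0.42 -0.17  1.73  0.08  1.   -1.77] p [ 0.5841 -0.0201  0.1768] yaw_y -1.635 tilt [0. 0.] j7T 0.653 F [-1.   3.1 -2.8] T [0.915 0.332 0.271] w 0.126 g 59.9
```

Request:
carry_out(
  increments=[0,0,-0.15,0,0,-0.06,0,0,-0.15,0,0,-0.06,0,0,-0.15,0,0,-0.06,0,0,-0.15,0,0,-0.06],
)

```text
clock: 12.85
position: [0.5841, -0.0198, 0.1763]
ee_rot: [-3.105, 0.475, -0.0]
force: [-1.7, 3.5, -4.5]
width: 0.121
gripper_force: 59.9
```

```bash
python3 st.py
```

```text
12.85 q [ 0.03  0.42 -0.12  1.73  0.06  0.99 -1.98] p [ 0.5841 -0.0198  0.1763] yaw_y -1.874 tilt [0.    0.001] j7T 0.629 F [-1.7  3.5 -4.5] T [1.096 0.35  0.211] w 0.121 g 59.9
```

It is still free after 1.70 rad. I regrasp with a half turn back, in place, with the fingers open (they clear the head), so that there is room for the rest.

Request:
carry_out(
  increments=[0,0,0,0,0,0,0,0,0,0,0,0,0,0,0,0,0,0,0,0,0,0,0,0,0,0,0,0,0,0,0,0,0,0,0,0],
  grip=0,
)

```text
clock: 13.6
position: [0.5839, -0.0205, 0.1765]
ee_rot: [3.105, -0.476, 0.0]
force: [0.5, 0.6, -0.4]
width: 0.73
gripper_force: 0.0
```

Request:
carry_out(
  increments=[0,0,0,0,0,0.165,0,0,0,0,0,0.165,0,0,0,0,0,0.165,0,0,0,0,0,0.165,0,0,0,0,0,0.165,0,0,0,0,0,0.165,0,0,0,0,0,0.165,0,0,0,0,0,0.165,0,0,0,0,0,0.165,0,0,0,0,0,0.165,0,0,0,0,0,0.165,0,0,0,0,0,0.165,0,0,0,0,0,0.165,0,0,0,0,0,0.165,0,0,0,0,0,0.165,0,0,0,0,0,0.165,0,0,0,0,0,0.165,0,0,0,0,0,0.165,0,0,0,0,0,0.17,0,0,0,0,0,0],
)

```text
clock: 16.1
position: [0.5838, -0.0207, 0.1763]
ee_rot: [-0.481, -3.104, -0.001]
force: [-0.0, -0.4, -1.0]
width: 0.991
gripper_force: 0.0
```

```bash
python3 st.py; python3 tz.py; python3 st.py
```

```text
16.1 q [ 0.52  0.56 -0.86  1.69  0.46  1.11  0.79] p [ 0.5838 -0.0207  0.1763] yaw_y 1.264 tilt [-0.  0.] j7T 1.674 F [-0.  -0.4 -1. ] T [ 0.094 -0.149 -0.018] w 0.991 g 0.0
mean [-0.099 -0.339 -0.722  0.08  -0.162  0.008  0.635] tz [-0.018 -0.012  0.013  0.048]
16.3 q [ 0.52  0.56 -0.85  1.69  0.46  1.11  0.79] p [ 0.5839 -0.0205  0.1765] yaw_y 1.262 tilt [ 0. -0.] j7T -0.038 F [ 1.  -0.7 -0.1] T [ 0.091 -0.097 -0.018] w 1.005 g 0.0
```

Request:
carry_out(
  increments=[0,0,0,0,0,0,0,0,0,0,0,0,0,0,0,0,0,0,0,0,0,0,0,0,0,0,0,0,0,0,0,0,0,0,0,0,0,0,0,0,0,0,0,0,0,0,0,0,0,0,0,0,0,0,0,0,0,0,0,0],
  grip=1,
)

```text
clock: 17.55
position: [0.5841, -0.0197, 0.1766]
ee_rot: [0.477, 3.105, 0.002]
force: [2.8, 3.7, -1.8]
width: 0.126
gripper_force: 59.9
```

Request:
carry_out(
  increments=[0,0,-0.12,0,0,-0.05,0,0,-0.13,0,0,-0.05,0,0,-0.12,0,0,-0.05,0,0,-0.13,0,0,-0.05,0,0,-0.12,0,0,-0.05],
)

```text
clock: 18.18
position: [0.5842, -0.0193, 0.176]
ee_rot: [0.863, 3.02, 0.003]
force: [2.3, 4.5, -1.9]
width: 0.125
gripper_force: 60.0
```

```bash
python3 st.py
```

```text
18.18 q [ 0.48  0.54 -0.79  1.69  0.43  1.09  0.58] p [ 0.5842 -0.0193  0.176 ] yaw_y 1.014 tilt [0.001 0.001] j7T 0.431 F [ 2.3  4.5 -1.9] T [ 1.154 -0.68   0.277] w 0.125 g 60.0
```

Request:
carry_out(
  increments=[0,0,-0.12,0,0,-0.05,0,0,-0.13,0,0,-0.05,0,0,-0.12,0,0,-0.05,0,0,-0.13,0,0,-0.05],
)

```text
clock: 18.68
position: [0.5843, -0.0191, 0.1756]
ee_rot: [1.159, 2.919, 0.003]
force: [2.7, 5.1, -1.5]
width: 0.13
gripper_force: 60.0
```

```bash
python3 st.py
```

```text
18.68 q [ 0.46  0.53 -0.75  1.7   0.4   1.08  0.4 ] p [ 0.5843 -0.0191  0.1756] yaw_y 0.815 tilt [0.001 0.002] j7T 0.400 F [ 2.7  5.1 -1.5] T [ 1.21  -0.805  0.325] w 0.130 g 60.0
```

Request:
carry_out(
  increments=[0.3,0.4,-0.12,0,0,-0.05,0.3,0.4,-0.13,0,0,-0.05,0.2,0.4,-0.12,0,0,-0.05],
)

```text
clock: 19.05
position: [0.5845, -0.0189, 0.1752]
ee_rot: [-1.376, -2.824, -0.0]
force: [-0.8, 1.2, 0.9]
width: 0.131
gripper_force: 60.0
```

```bash
python3 st.py; python3 tz.py;python3 st.py
```

```text
19.05 q [ 0.43  0.52 -0.71  1.7   0.38  1.07  0.27] p [ 0.5845 -0.0189  0.1752] yaw_y 0.664 tilt [-0.  0.] j7T 0.401 F [-0.8  1.2  0.9] T [ 0.451 -0.067  0.355] w 0.131 g 60.0
mean [-1.132  2.005  0.927  0.611 -0.147  0.218 -0.134] tz [0.355 0.3   0.12  0.095]
19.25 q [ 0.43  0.52 -0.71  1.7   0.38  1.07  0.27] p [ 0.5845 -0.0189  0.1752] yaw_y 0.666 tilt [0. 0.] j7T -0.184 F [-1.5  2.3  2.1] T [ 0.77  -0.061  0.049] w 0.127 g 59.9
```

The torque is rising (0.277, 0.325, 0.355), with touch estimated at yaw about 1.1 to 1.19. About 0.1 rad more is needed.

Request:
carry_out(
  increments=[0,0.2,-0.12,0,0,-0.05,0,0,-0.13,0,0,-0.05],
)

```text
clock: 19.5
position: [0.5847, -0.0188, 0.175]
ee_rot: [1.514, 2.752, 0.001]
force: [-1.4, 2.4, 2.2]
width: 0.128
gripper_force: 60.0
```

```bash
python3 st.py; python3 tz.py;python3 st.py
```

```text
19.5 q [ 0.42  0.51 -0.68  1.7   0.36  1.06  0.18] p [ 0.5847 -0.0188  0.175 ] yaw_y 0.565 tilt [0. 0.] j7T 0.384 F [-1.4  2.4  2.2] T [ 0.665 -0.067  0.318] w 0.128 g 60.0
mean [-0.825  2.549  2.305  0.709 -0.061  0.211 -0.155] tz [0.318 0.249 0.128 0.149]
19.7 q [ 0.42  0.51 -0.68  1.7   0.36  1.06  0.18] p [ 0.5847 -0.0188  0.175 ] yaw_y 0.567 tilt [0. 0.] j7T -0.201 F [-1.7  2.   3.6] T [ 0.765 -0.041  0.156] w 0.125 g 60.0
```

Request:
carry_out(
  increments=[0,0.2,-0.08,0,0,-0.03],
)

```text
clock: 19.82
position: [0.5847, -0.0188, 0.1749]
ee_rot: [1.555, 2.729, 0.0]
force: [-1.7, 2.0, 4.7]
width: 0.128
gripper_force: 60.0
```

```bash
python3 -c "
from h import *
s=readout.observe();print('dq7',s['dq'].round(3))"; python3 st.py
```

```text
dq7 [-0.043 -0.015  0.063  0.002 -0.036 -0.015 -0.235]
19.82 q [ 0.41  0.51 -0.68  1.7   0.36  1.06  0.15] p [ 0.5847 -0.0188  0.1749] yaw_y 0.535 tilt [0. 0.] j7T 0.405 F [-1.7  2.   4.7] T [0.639 0.055 0.359] w 0.128 g 60.0
```

Request:
carry_out(
  increments=[0,0,-0.08,0,0,-0.03],
)

```text
clock: 19.95
position: [0.5847, -0.0187, 0.1748]
ee_rot: [1.598, 2.705, 0.001]
force: [-1.2, 2.4, 5.6]
width: 0.131
gripper_force: 60.0
```

```bash
python3 st.py
```

```text
19.95 q [ 0.41  0.51 -0.67  1.7   0.35  1.06  0.13] p [ 0.5847 -0.0187  0.1748] yaw_y 0.503 tilt [0. 0.] j7T 0.142 F [-1.2  2.4  5.6] T [0.778 0.06  0.315] w 0.131 g 60.0
```

Request:
carry_out(
  increments=[0,0,0,0,0,-0.04,0,0,0,0,0,-0.04],
)

```text
clock: 20.2
position: [0.5848, -0.0187, 0.1747]
ee_rot: [1.706, 2.638, 0.001]
force: [-0.2, 3.2, 3.5]
width: 0.129
gripper_force: 60.0
```

```bash
python3 st.py
python3 - <<'E'
from h import *
im=vision.get_image("wrist");c=vision.calibration("wrist");s=readout.observe()
u,v=proj(c,s["position"]+[0,0,-.02]).astype(int)
v0=min(max(0,v-90),270)
cv2.imwrite("pics/c5.png",cv2.resize(im[v0:v0+150,u-100:u+100,::-1],(800,600),interpolation=cv2.INTER_CUBIC))
E
```

```text
20.2 q [ 0.39  0.5  -0.65  1.7   0.34  1.05  0.06] p [ 0.5848 -0.0187  0.1747] yaw_y 0.423 tilt [0. 0.] j7T 0.225 F [-0.2  3.2  3.5] T [ 0.832 -0.179  0.326] w 0.129 g 60.0
```

View pics/c5.png

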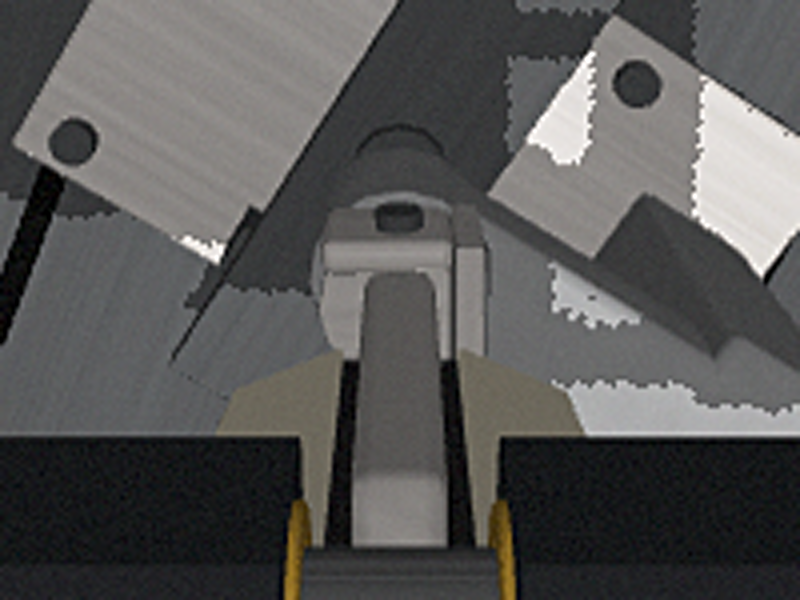

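The lever is aligned with the pads (crop ~(400,380)) with no slip. I take a small further step and read again.

Request:
carry_out(
  increments=[0,0,0,0,0,-0.03,0,0,-0.1,0,0,-0.03],
)

```text
clock: 20.5
position: [0.5849, -0.0187, 0.1745]
ee_rot: [1.784, 2.586, 0.001]
force: [0.8, 3.5, 2.5]
width: 0.129
gripper_force: 60.0
```

```bash
python3 st.py
python3 - <<'E'
from h import *
from scipy.optimize import least_squares
t=np.array([.56,.86,1.16,1.46,1.70,1.95,2.15,2.30,2.40,2.43,2.46,2.54])
y=np.array([.186,.242,.242,.271,.211,.277,.325,.355,.318,.359,.315,.326])
s=readout.observe();Rm=R.from_rotvec(s["ee_rot"]).as_matrix()
t=np.r_[t,1.70+1.267-np.arctan2(Rm[1,1],Rm[0,1])];y=np.r_[y,s["ft_torque"][2]]
for b in np.arange(.18,.27,.01):
    t0s=np.arange(1,2.6,.02);e=[((y-b-.33*np.maximum(0,t-a))**2).sum() for a in t0s];i=int(np.argmin(e))
    print(b.round(2),"t0 %.2f"%t0s[i],"sse %.5f"%e[i],"N %.0f"%(132*(t[-1]-t0s[i])))
E
```

```text
20.5 q [ 0.38  0.5  -0.63  1.7   0.33  1.05  0.  ] p [ 0.5849 -0.0187  0.1745] yaw_y 0.363 tilt [0.001 0.   ] j7T 0.081 F [0.8 3.5 2.5] T [ 1.005 -0.427  0.38 ] w 0.129 g 60.0
0.18 t0 1.90 sse 0.03771 N 93
0.19 t0 1.92 sse 0.03316 N 90
0.2 t0 1.98 sse 0.02854 N 82
0.21 t0 2.02 sse 0.02451 N 77
0.22 t0 2.04 sse 0.02179 N 74
0.23 t0 2.08 sse 0.02015 N 69
0.24 t0 2.10 sse 0.01984 N 67
0.25 t0 2.18 sse 0.02022 N 56
0.26 t0 2.20 sse 0.02086 N 53
0.27 t0 2.24 sse 0.02286 N 48
```

Request:
carry_out(
  increments=[0,0,-0.05,0,0,-0.02],
)

```text
clock: 20.62
position: [0.5849, -0.0186, 0.1745]
ee_rot: [1.809, 2.568, 0.001]
force: [0.9, 4.9, 2.4]
width: 0.125
gripper_force: 60.0
```

```bash
python3 st.py
```

```text
20.62 q [ 0.38  0.5  -0.63  1.7   0.33  1.05 -0.01] p [ 0.5849 -0.0186  0.1745] yaw_y 0.344 tilt [0.001 0.   ] j7T -0.182 F [0.9 4.9 2.4] T [ 1.011 -0.497  0.345] w 0.125 g 60.0
```

Request:
carry_out(
  increments=[0,0,-0.05,0,0,-0.02],
)

```text
clock: 20.75
position: [0.5849, -0.0187, 0.1745]
ee_rot: [1.834, 2.55, 0.001]
force: [1.3, 5.0, 2.9]
width: 0.129
gripper_force: 60.0
```

```bash
python3 st.py
```

```text
20.75 q [ 0.38  0.5  -0.62  1.7   0.33  1.05 -0.03] p [ 0.5849 -0.0187  0.1745] yaw_y 0.324 tilt [0.001 0.   ] j7T -0.093 F [1.3 5.  2.9] T [ 1.064 -0.622  0.341] w 0.129 g 60.0
```

Request:
carry_out(
  increments=[0,0,-0.05,0,0,-0.02],
)

```text
clock: 20.88
position: [0.5849, -0.0187, 0.1744]
ee_rot: [1.86, 2.532, 0.001]
force: [3.0, 4.8, 2.3]
width: 0.13
gripper_force: 60.0
```

```bash
python3 st.py
```

```text
20.88 q [ 0.37  0.5  -0.62  1.7   0.32  1.05 -0.05] p [ 0.5849 -0.0187  0.1744] yaw_y 0.304 tilt [0.001 0.   ] j7T -0.101 F [3.  4.8 2.3] T [ 1.117 -0.674  0.389] w 0.130 g 60.0
```

```bash
cat > fit.py <<'E'
import numpy as np,sys
t=np.array([.56,.86,1.16,1.46,1.70,1.95,2.15,2.30,2.40,2.43,2.46,2.54,2.604,2.623,2.643,2.663]+[float(x) for x in sys.argv[1::2]])
y=np.array([.186,.242,.242,.271,.211,.277,.325,.355,.318,.359,.315,.326,.380,.345,.341,.389]+[float(x) for x in sys.argv[2::2]])
B,A,K=np.meshgrid(np.arange(.15,.3,.005),np.arange(1.5,2.6,.01),np.arange(.27,.39,.02),indexing="ij")
e=sum((yy-B-K*np.maximum(0,tt-A))**2 for tt,yy in zip(t,y))
for sb in(.02,1):
    w=np.exp(-e/2/.032**2-((B-.2)/sb)**2/2-((K-.33)/.03)**2/2);w/=w.sum()
    N=K/.0025*(t[-1]-A);m=(w*N).sum();print(sb,"N %.0f +- %.0f"%(m,np.sqrt((w*(N-m)**2).sum())),"b %.3f t0 %.2f"%((w*B).sum(),(w*A).sum()),"rms %.3f"%np.sqrt(e.min()/len(t)))
E
python3 fit.py
```

```text
0.02 N 67 +- 7 b 0.228 t0 2.09 rms 0.036
1 N 59 +- 9 b 0.246 t0 2.17 rms 0.036
```

Request:
carry_out(
  increments=[-0.3,0.3,-0.05,0,0,-0.02,0,0.3,-0.05,0,0,-0.02],
)

```text
clock: 21.12
position: [0.5849, -0.0186, 0.1743]
ee_rot: [1.91, 2.493, 0.001]
force: [2.8, 3.4, 1.1]
width: 0.126
gripper_force: 60.0
```

```bash
python3 st.py
```

```text
21.12 q [ 0.37  0.49 -0.61  1.7   0.32  1.05 -0.09] p [ 0.5849 -0.0186  0.1743] yaw_y 0.263 tilt [ 0.001 -0.   ] j7T -0.090 F [2.8 3.4 1.1] T [ 0.736 -0.999  0.391] w 0.126 g 60.0
```

Request:
carry_out(
  increments=[0,0,-0.05,0,0,-0.02],
)

```text
clock: 21.25
position: [0.585, -0.0186, 0.1743]
ee_rot: [1.935, 2.474, 0.001]
force: [4.6, 3.3, 1.2]
width: 0.128
gripper_force: 60.0
```

```bash
python3 st.py
```

```text
21.25 q [ 0.36  0.49 -0.61  1.7   0.32  1.04 -0.1 ] p [ 0.585  -0.0186  0.1743] yaw_y 0.243 tilt [ 0.001 -0.   ] j7T -0.120 F [4.6 3.3 1.2] T [ 0.816 -1.151  0.442] w 0.128 g 60.0
```

Request:
carry_out(
  increments=[0,0,-0.05,0,0,-0.02],
)

```text
clock: 21.38
position: [0.585, -0.0186, 0.1743]
ee_rot: [1.959, 2.454, 0.001]
force: [4.3, 3.6, 1.4]
width: 0.129
gripper_force: 60.0
```

```bash
python3 st.py;python3 tz.py
```

```text
21.38 q [ 0.36  0.49 -0.6   1.7   0.31  1.04 -0.12] p [ 0.585  -0.0186  0.1743] yaw_y 0.223 tilt [ 0.001 -0.   ] j7T -0.106 F [4.3 3.6 1.4] T [ 0.802 -1.167  0.39 ] w 0.129 g 60.0
mean [ 4.194  3.764  1.113  0.839 -1.167  0.352 -0.332] tz [0.39  0.397 0.304 0.317]
```

```bash
python3 fit.py 2.704 .391 2.724 .442 2.744 .39
```

```text
0.02 N 76 +- 7 b 0.229 t0 2.09 rms 0.035
1 N 68 +- 8 b 0.246 t0 2.17 rms 0.035
```

The estimate is 76 ± 7 N, and the direct torque of 0.41 gives about 83 N. I add a hair (0.03 rad), hold it, then release and rise.

Request:
carry_out(
  increments=[0,0,-0.05,0,0,-0.03,0,0,0,0,0,0,0,0,0,0,0,0,0,0,0,0,0,0],
)

```text
clock: 22.08
position: [0.585, -0.0186, 0.1742]
ee_rot: [1.995, 2.425, 0.001]
force: [5.0, 3.1, 0.5]
width: 0.129
gripper_force: 60.0
```

```bash
python3 st.py
```

```text
22.07 q [ 0.36  0.49 -0.59  1.7   0.31  1.04 -0.15] p [ 0.585  -0.0186  0.1742] yaw_y 0.194 tilt [ 0.001 -0.   ] j7T -0.307 F [5.  3.1 0.5] T [ 0.843 -1.236  0.348] w 0.129 g 60.0
```

Request:
carry_out(
  increments=[0,0,0,0,0,0,0,0,0,0,0,0,0,0,0,0,0,0,0,0,0,0,0,0,0,0,0,0,0,0,0,0,0,0,0,0,0,0,0,0,0,0,0,0,30,0,0,0,0,0,30,0,0,0,0,0,30,0,0,0,0,0,0,0,0,0],
  grip=0,
)

```text
clock: 23.45
position: [0.5856, -0.0179, 0.2666]
ee_rot: [1.993, 2.424, 0.005]
force: [-0.5, -0.1, -0.7]
width: 0.998
gripper_force: 0.0
```

```bash
python3 st.py
```

```text
23.45 q [ 0.38  0.41 -0.62  1.58  0.25  1.23 -0.09] p [ 0.5856 -0.0179  0.2666] yaw_y 0.195 tilt [0.004 0.   ] j7T 0.147 F [-0.5 -0.1 -0.7] T [-0.02  -0.11   0.011] w 0.998 g 0.0
```

Now I shut the fingers, turn 90° so that the narrow side faces the lever, move to the rib side (+x), and then lower.

Request:
carry_out(
  increments=[5,1,0,0,0,-0.16,5,1,0,0,0,-0.16,5,1,0,0,0,-0.16,5,1,0,0,0,-0.16,5,1,0,0,0,-0.16,5,1,0,0,0,-0.16,5,1,0,0,0,-0.16,5,1,0,0,0,-0.16,4,0.5,0,0,0,-0.16,0,0,0,0,0,-0.13,0,0,0,0,0,0,0,0,-35,0,0,0,0,0,-35,0,0,0,0,0,0,0,0,0,0,0,0,0,0,0],
  grip=1,
  newtons=40,
)

```text
clock: 25.32
position: [0.6289, -0.0097, 0.1952]
ee_rot: [-3.126, -0.309, -0.002]
force: [0.1, 0.1, 0.6]
width: 0.004
gripper_force: 0.0
```

```bash
python3 st.py
python3 - <<'E'
from h import *
im=vision.get_image("side")
cv2.imwrite("pics/s6.png",cv2.resize(im[160:280,270:430,::-1],(800,600),interpolation=cv2.INTER_CUBIC))
E
```

```text
25.32 q [ 0.11  0.48 -0.26  1.59  0.14  1.09 -1.56] p [ 0.6289 -0.0097  0.1952] yaw_y -1.374 tilt [0.001 0.   ] j7T 0.035 F [0.1 0.1 0.6] T [ 0.012 -0.014 -0.001] w 0.004 g 0.0
```

View pics/s6.png

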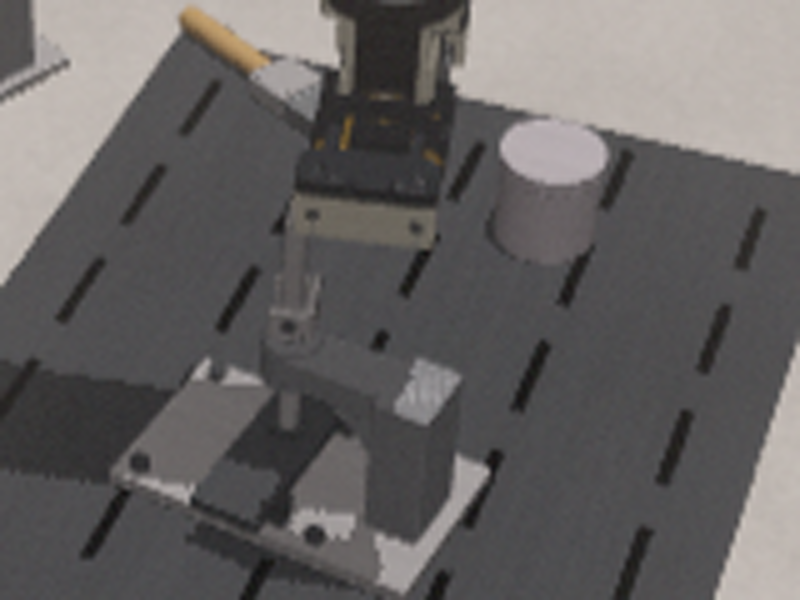

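Run:
```python
from h import *
c=vision.calibration("side");f=lambda p:((proj(c,p)-[270,160])*5).round(0)
p=readout.observe()["position"]
d=np.array([.981,.193,0]);n=np.array([-.193,.981,0])
for s in(-.04,-.0095,0,.0095,.04):
    print(s,f(p+d*s),f(p+d*s-n*.019),f(p+d*s-n*.019+[0,0,.03]))
print("lever end",f([.585,-.0187,.209]),"r58",f([.585,-.0187,.197]))
```

```text
-0.04 [307. 229.] [302. 250.] [304. 208.]
-0.0095 [360. 236.] [356. 257.] [359. 215.]
0 [377. 238.] [373. 259.] [376. 217.]
0.0095 [394. 240.] [390. 261.] [393. 219.]
0.04 [448. 247.] [445. 268.] [449. 226.]
lever end [298. 210.] r58 [297. 227.]
```

The side view shows the finger plates are about 75 mm wide along tool x (crop columns 290 to 437), nearly at the lever (298,210). So the other orientation is the better pusher. I back off and turn back 90°.

Request:
carry_out(
  increments=[15,3,0,0,0,0,0,0,0,0,0,0.16,0,0,0,0,0,0.16,0,0,0,0,0,0.16,0,0,0,0,0,0.16,0,0,0,0,0,0.16,0,0,0,0,0,0.16,0,0,0,0,0,0.16,0,0,0,0,0,0.16,0,0,0,0,0,0.16,0,0,0,0,0,0.13,0,0,0,0,0,0,0,0,0,0,0,0],
)

```text
clock: 27.0
position: [0.6437, -0.0069, 0.1949]
ee_rot: [1.998, 2.423, 0.001]
force: [-0.7, -0.6, -0.3]
width: 0.001
gripper_force: 0.0
```

```bash
cat >> st.py <<'E'
q=s["position"]-np.array([.585,-.0187,.139]);print("s %.1f n %.1f z %.1f"%(1e3*(q[0]*-.981+q[1]*-.193),1e3*(q[0]*-.193+q[1]*.981),1e3*q[2]))
E
python3 st.py
```

```text
27.0 q [ 0.33  0.57 -0.63  1.53  0.36  1.16 -0.18] p [ 0.6437 -0.0069  0.1949] yaw_y 0.192 tilt [ 0.001 -0.   ] j7T 0.072 F [-0.7 -0.6 -0.3] T [-0.021 -0.103  0.   ] w 0.001 g 0.0
s -59.9 n 0.2 z 55.9
```

Request:
carry_out(
  increments=[-9.8,-1.9,0,0,0,0,-9.8,-1.9,0,0,0,0,-9.8,-1.9,0,0,0,0,-4.9,-1,0,0,0,0,-4.9,-1,0,0,0,0,-4.9,-1,0,0,0,0,-4.9,-1,0,0,0,0,-4.9,-1,0,0,0,0,-4.9,-1,0,0,0,0],
)

```text
clock: 28.12
position: [0.5843, -0.0184, 0.194]
ee_rot: [-1.995, -2.427, -0.0]
force: [3.4, -0.6, -1.5]
width: 0.004
gripper_force: 1.6
```

```bash
python3 st.py
```

```text
28.12 q [ 0.4   0.48 -0.66  1.68  0.33  1.09 -0.16] p [ 0.5843 -0.0184  0.194 ] yaw_y 0.195 tilt [0. 0.] j7T -0.044 F [ 3.4 -0.6 -1.5] T [ 0.118 -0.947  0.003] w 0.004 g 1.6
s 0.6 n 0.4 z 55.0
```

Request:
carry_out(
  increments=[-5,-1,-1.3,0,0,0,-5,-1,-1.3,0,0,0,-5,-1,-1.4,0,0,0,-4.6,-0.9,-3.3,0,0,0,-4.6,-0.9,-3.3,0,0,0,-4.6,-0.9,-3.4,0,0,0],
)

```text
clock: 28.88
position: [0.5554, -0.0243, 0.1802]
ee_rot: [1.995, 2.427, -0.0]
force: [3.2, -0.2, 4.7]
width: 0.008
gripper_force: 2.5
```

```bash
python3 st.py
```

```text
28.88 q [ 0.43  0.45 -0.66  1.76  0.32  1.04 -0.16] p [ 0.5554 -0.0243  0.1802] yaw_y 0.195 tilt [ 0. -0.] j7T -0.010 F [ 3.2 -0.2  4.7] T [ 0.016 -0.733  0.002] w 0.008 g 2.5
s 30.2 n 0.2 z 41.2
```

Request:
carry_out(
  increments=[-2.5,-0.5,-3.5,0,0,0,-2.5,-0.5,-3.5,0,0,0,-2.5,-0.5,-3.5,0,0,0,-2.5,-0.5,-3.5,0,0,0,-1.2,-0.2,-3.5,0,0,0,-1.2,-0.2,-3.5,0,0,0,-1.2,-0.2,-3.5,0,0,0,-1.2,-0.2,-3.5,0,0,0],
)

```text
clock: 29.88
position: [0.5396, -0.0275, 0.1518]
ee_rot: [-1.994, -2.426, 0.003]
force: [-1.2, -1.6, 6.6]
width: 0.003
gripper_force: 3.0
```

```bash
python3 st.py
```

```text
29.88 q [ 0.43  0.46 -0.66  1.83  0.34  0.96 -0.17] p [ 0.5396 -0.0275  0.1518] yaw_y 0.195 tilt [-0.002 -0.001] j7T 0.045 F [-1.2 -1.6  6.6] T [-0.179  0.228  0.003] w 0.003 g 3.0
s 46.2 n 0.1 z 12.8
```

Pushing goes as planned. Now I press down until the stop is felt.

Request:
carry_out(
  increments=[0,0,-2,0,0,0,0,0,-2,0,0,0,0,0,-2,0,0,0,0,0,-1,0,0,0],
)

```text
clock: 30.38
position: [0.5387, -0.0277, 0.1452]
ee_rot: [-1.994, -2.425, 0.006]
force: [-8.9, -2.0, 21.4]
width: 0.002
gripper_force: 10.7
```

```bash
python3 st.py
```

```text
30.38 q [ 0.43  0.47 -0.65  1.84  0.35  0.95 -0.18] p [ 0.5387 -0.0277  0.1452] yaw_y 0.195 tilt [-0.004 -0.002] j7T 0.010 F [-8.9 -2.  21.4] T [-0.485  2.114  0.05 ] w 0.002 g 10.7
s 47.1 n 0.1 z 6.2
```

Request:
carry_out(
  increments=[0,0,-1,0,0,0,0,0,-1,0,0,0,0,0,0,0,0,0],
)

```text
clock: 30.75
position: [0.5388, -0.0276, 0.1447]
ee_rot: [-1.995, -2.426, 0.006]
force: [-14.0, -3.3, 32.4]
width: 0.002
gripper_force: 16.0
```

```bash
python3 st.py
```

```text
30.75 q [ 0.43  0.47 -0.65  1.84  0.35  0.95 -0.18] p [ 0.5388 -0.0276  0.1447] yaw_y 0.195 tilt [-0.003 -0.003] j7T -0.006 F [-14.   -3.3  32.4] T [-0.653  3.057 -0.02 ] w 0.002 g 16.0
s 47.1 n 0.1 z 5.7
```

The stop is reached (lever top about 6 mm above the pin, 32 N). I retreat upward and check.

Request:
carry_out(
  increments=[0,0,5,0,0,0,0,0,20,0,0,0,0,0,40,0,0,0,-20,0,40,0,0,0,-30,0,20,0,0,0,-30,0,0,0,0,0,0,0,0,0,0,0,0,0,0,0,0,0],
)

```text
clock: 31.75
position: [0.4608, -0.0273, 0.2677]
ee_rot: [-1.995, -2.426, 0.001]
force: [0.1, 0.8, -0.5]
width: 0.005
gripper_force: 0.0
```

```bash
python3 st.py
python3 - <<'E'
from h import *
im=vision.get_image("side");a=im[190:280,285:375,::-1]
w=vision.get_image("wrist");c=vision.calibration("wrist")
f=lambda p:proj(c,p)
print(f([.585,-.0187,.139]),f([.516,-.032,.139]))
t=vision.get_image("top")[130:215,245:330,::-1]
r=lambda x:cv2.resize(x,(400,400),interpolation=cv2.INTER_CUBIC)
cv2.imwrite("pics/f.png",np.hstack([r(a),r(np.ascontiguousarray(w[:,70:490,::-1]))]))
E
```

```text
31.75 q [ 0.57  0.21 -0.74  1.84  0.16  1.15 -0.02] p [ 0.4608 -0.0273  0.2677] yaw_y 0.194 tilt [-0.001 -0.   ] j7T 0.020 F [ 0.1  0.8 -0.5] T [ 0.004 -0.123 -0.014] w 0.005 g 0.0
s 123.5 n 15.5 z 128.7
[404.22255102 210.46305506] [334.61762963 210.20073773]
```

View pics/f.png

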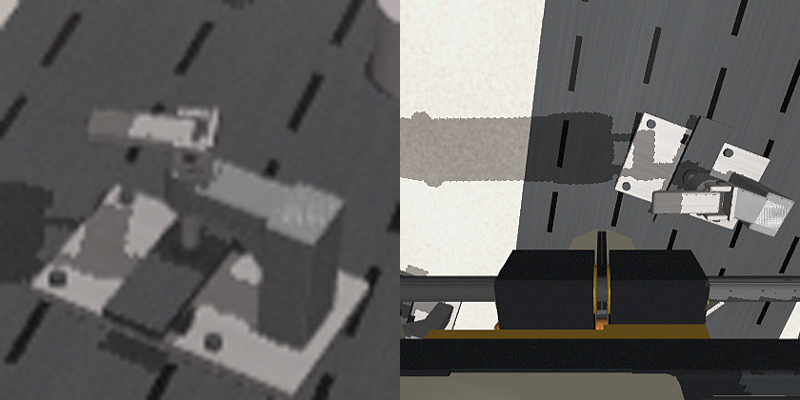

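The picture shows the lever folded level toward the robot (side crop (90,125) to (215,130)). The gripper is clear and the bystanders are untouched. I hand the job in.

```bash
python3 -c "
from cell import arm
print(arm.sign_off())"
```

```text
the job is handed in; nothing more can be done
None
```

The clamp screw is snug on the bar at an estimated 80 N (inferred from the turning torque, not measured directly), the lever was folded flat against its stop afterwards, the bystanders were left alone, and the job was handed in at about 32 s of the allowed 72 s; no verdict came back.

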